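Lay a mortar prism down against the stop

TASK

Tip the tall mortar prism that stands on the checking plate over onto its side, away from the red stop, and ease it down all the way so that it never falls or slams: its edges chip. Then push it along the plate until its foot end is flush against the red stop, and leave it lying there. Do it all with the fingertips without picking the prism up, and leave the other things on the bench where they are.

Things in the scene. Friction and masses are not known exactly. Their poses are not given: they have to be found in the camera images.
- plate: Dark steel plate fixed to the bench, 130 (its x) by 340 mm (its y), 12 mm thick; origin: centre of its underside, z up. At its -y end a red stop block, 90 (x) by 30 mm (y), rises 26 mm above the plate; its working face looks along +y and lies at y = -120 mm. The prism is to be tipped towards the plate's +y and to lie near its long centre line.
- stop_face (a point): Middle of the working face of the red stop, 20 mm above the plate's top; axes as the plate's.
- prism: Grey mortar prism 40 x 40 x 160 mm, 0.55 kg, standing on the plate 3 to 16 mm from the stop, nearly square to it. Origin: centre of the foot face; z runs from foot to head; its +y face looks away from the stop and becomes the underside. Past 14 degrees of tilt it goes over by itself, far too fast, unless held back from in front, as by a finger on that side of its head.
- prism_center (a point): Centre of the prism.
- prism_head (a point): Centre of the prism's head face (the top face at first), 160 mm from its foot face.
- prism_heel (a point): Middle of the foot edge about which the prism tips over, 20 mm along the prism's +y from its origin; it lies on the plate from start to end.
- brush: Bystander, to be left alone: bench brush, 170 mm long, lying on the table beside the plate. Origin under its middle.
- weight: Bystander, to be left alone: small brass knob weight, 34 mm across, 56 mm tall, standing beside the plate. Origin: centre of its underside.
- cube: Bystander, to be left alone: grey mortar cube, 70 mm. Origin: centre of its underside.
- oil: Bystander, to be left alone: amber oil bottle with red cap, 60 mm across, 170 mm tall. Origin: centre of its underside.
- wrench: Bystander, to be left alone: steel wrench, 180 mm long, lying on the table. Origin under its middle.
- jar: Bystander, to be left alone: white jar with blue lid, 70 mm across, 75 mm tall. Origin: centre of its underside.
There are look-alikes about, which are no part of the job. Of the things that look like the prism, the middle-sized one is meant.

How it is judged:
By the outcome, as a careful person would: the job done as asked, in the order asked, and still so for the second after the job is handed in, with the robot touching nothing.
It also fails if it takes over 67 s, if anything falls off the work surface, if the arm or the gripper's body presses on something with over 40 N, if the wrist force passes 120 N, or if a joint passes its speed limit or range.

ROBOT

A 6-joint arm with a two-finger parallel gripper is mounted at the origin on the work surface. World frame = base frame: x ahead of the robot, y to its left, z up, the work surface at z = 0. Lengths are in m, angles in rad, forces in N, time in s.
With the tool pointing down it reaches from about 0.35 to 0.725 m from the base axis. Payload 6 kg.
Tool frame: the origin (TCP) lies midway between the tips of the shut fingers; the grasp point (between the pads) lies 19 mm behind it; x points along the fingers, z is the direction in which the jaws open and shut, and the axes are right-handed (so a half turn about x gives the same grasp; the last joint's range is limited). The gripper opens to 85 mm and grips with 20 to 120 N. Pads are 22 mm wide; open, the fingers measure 114 mm over their backs; the gripper's body (76 mm by 85 mm) begins 54 mm behind the grasp point. The pads swing forward as they close: fully open they stand 13 mm farther back than shut.
Start: joints at [1.661, 0.04, 0.085, 0, -1.615, -0.334], TCP at [0.145, 0.582, 0.231] pointing down, gripper open.
Joint ranges: [-2.56, 2.56], [-1.29, 2.01], [-1.08, 1.49], [-3.29, 1.98], [-2.81, -0.18], [-2.99, 2.99]. Speed limits (rad/s): [2.57, 2.57, 3.01, 3.14, 3.14, 3.14].

INTERFACE

Orientations are given as a unit quaternion [x, y, z, w].
In Python, from bench import * gives the robot as it stands.
- The arm moves only by the tool move_arm, never from a script. Its argument "commands" is a list of rows, each an object of numbers: "x", "y", "z": the shift along the tool's x, y, z in mm; "ax", "ay", "az": the turn, a rotation vector about the tool's x, y, z in rad; "grip": the finger opening in mm, from 0 to 85.4. In form: [{"x": .., "y": .., "z": .., "ax": .., "ay": .., "az": .., "grip": ..}, ...]. A call has 1 to 5 rows; each row is the pose to reach, as a shift and turn from the pose commanded when the call began, along the tool's axes at that moment; what a row does not reach only later rows make up. A row lasts 1/10 s, in which the tool goes at most 50 mm and 8.59 degrees, less where a joint would pass 70% of its speed; a pose out of reach is approached as far as the arm can. A call with a gripper value outside its range is refused whole. The fingers move at their own pace and stop on an object; "force" is the grip in N (left out, the last holds). Time passes only in rows, so rows that repeat a pose let the fingers close. It gives the time, the measured TCP pose, the force and the opening at its end, in the units of the state.
- get_state(): the state, without advancing time (a new reading comes with each control period).
- read_camera(name): name is "scene" or "top"; returns a dict with "image" (400x640x3 uint8, blue, green, red), "depth" (400x640 float32, m along the optical axis (not along the pixel's ray), 0 where there is no reading), "camera_matrix" (3x3 intrinsics, pixels), "world_from_camera" (4x4, takes a point from camera to world coordinates). Camera axes: x right, y up, looking along -z (the intrinsics and any distortion apply to the point x, -y, -z); pixel columns grow to the right and rows downward; lengths in m; the calibration is good to about 2 mm. A picture is of the moment at which its call begins.
- hand_in(): hands the job in, once; it reports no verdict.
The state is a dict: "clock": time; "joint_pos": joint angles; "qvel": joint speeds; "joint_torque": joint torques, N m; "ee_pos": TCP position; "eef_rot": TCP orientation; "contact_force": force on the tool from outside, world axes, zero at the start; "torque": the same for the moment, N m; "width": finger opening in m.
Only numpy, scipy, OpenCV 4.12 (cv2) and the standard library are available. Lean on these libraries where they do the work, as an engineer would, in place of code of your own. Each camera call takes 0.05 s, during which the arm holds its last target. There are 200 camera calls.

## Working session

There is one attempt and no reset: what is moved stays moved. The work goes in short steps, Python scripts to look and compute and a tool call to move; the robot and the scene stay as the last step left them, time stands still between calls to the robot, and variables do not carry over. Pictures are saved under pics/ and viewed, about 8 in all and at most 12, crops included, and the job is handed in when it is done.

Besides the shell and the picture viewer there is one more tool, called as name(argument=value, ...), one argument or row to a line, values as JSON. move_arm: Moves the arm, as the interface text tells. Its arguments: {"type":"object","properties":{"commands":{"type":"array","items":{"type":"object","properties":{"x":{"type":"number"},"y":{"type":"number"},"z":{"type":"number"},"ax":{"type":"number"},"ay":{"type":"number"},"az":{"type":"number"},"grip":{"type":"number"}}}},"force":{"type":"number"}},"required":["commands"]}

```bash
mkdir -p pics; ls
cat > h.py <<'E'
import numpy as np, cv2
from bench import *
from scipy.spatial.transform import Rotation as R
def cam(n,save=None):
    c=read_camera(n)
    if save: cv2.imwrite('pics/'+save,c['image'])
    return c
def pts(c):
    K=c['camera_matrix'];d=c['depth'];v,u=np.mgrid[:d.shape[0],:d.shape[1]]
    p=np.stack([(u-K[0,2])/K[0,0]*d,-(v-K[1,2])/K[1,1]*d,-d],-1)
    T=c['world_from_camera'];return p@T[:3,:3].T+T[:3,3]
E
python3 - <<'E'
from h import *
for n in('top','scene'):
    c=cam(n,n+'0.png');np.savez(n+'0.npz',**c);print(c['camera_matrix'],c['world_from_camera'],[k for k in c])
s=get_state();print(s)
a=cv2.imread('pics/top0.png');b=cv2.imread('pics/scene0.png')
E
```

```text
pics
[[429.56989288   0.         318.68175006]
 [  0.         429.56989288 197.56858511]
 [  0.           0.           1.        ]] [[-0.02785942  0.98993583 -0.13874764  0.3518811 ]
 [-0.9995027  -0.02963788 -0.01076802  0.01614656]
 [-0.01477183  0.13837865  0.99026923  1.55031847]
 [ 0.          0.          0.          1.        ]] ['image', 'depth', 'camera_matrix', 'world_from_camera']
[[445.41677169   0.         321.80708463]
 [  0.         445.41677169 198.04878698]
 [  0.           0.           1.        ]] [[ 0.74987286 -0.40242908  0.52511097  1.24430723]
 [ 0.66129629  0.43261547 -0.61280589 -0.81073392]
 [ 0.01943979  0.80678044  0.59053146  0.92197776]
 [ 0.          0.          0.          1.        ]] ['image', 'depth', 'camera_matrix', 'world_from_camera']
{'clock': 0.1, 'joint_pos': array([ 1.66070620e+00,  4.07727213e-02,  8.39121166e-02, -3.69133482e-04,
       -1.61550929e+00, -3.33696377e-01]), 'qvel': array([-0.00134602, -0.00244715,  0.00241451,  0.00280983,  0.0002751 ,
        0.00096843]), 'joint_torque': array([-4.61331612e-03, -3.69344723e+01,  3.48276150e+01,  6.95170194e+00,
       -4.51985135e-03,  2.87958073e-06]), 'ee_pos': array([0.14470056, 0.58198815, 0.23037532]), 'eef_rot': array([-0.55667079, -0.43510212,  0.55749362, -0.43589521]), 'contact_force': array([-0.06800041, -0.16801157, -0.08591193]), 'torque': array([-0.02287771, -0.01989132,  0.00191695]), 'width': 0.08511087043680471}
```

View pics/top0.png

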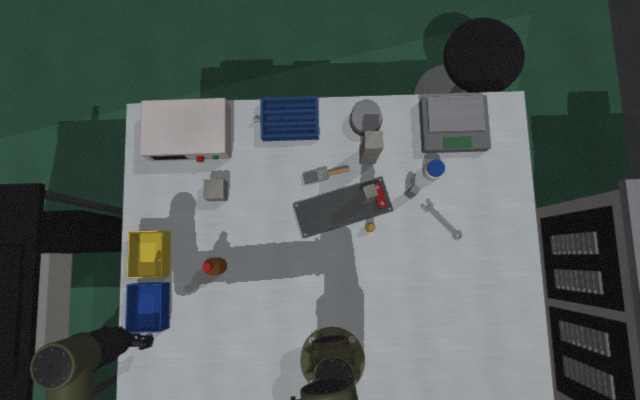

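View pics/scene0.png

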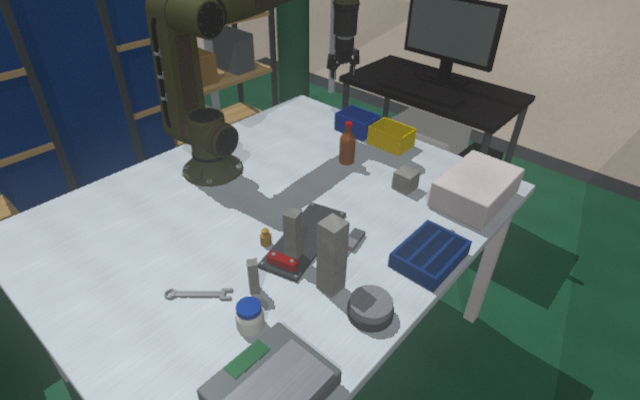

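Top view: the plate is at (343,207) with the red stop at its right end (382,195), and the target prism's head is at (372,190). The larger look-alike is at (371,147) and the small one at (412,187). The gripper is clear to the lower left.

Run:
```python
from h import *
for n in('top','scene'):
    c=dict(np.load(n+'0.npz'));P=pts(c);im=c['image'].astype(int);z=P[...,2]
    hsv=cv2.cvtColor(c['image'],cv2.COLOR_BGR2HSV)
    ok=(c['depth']>0)
    box=(P[...,0]>.25)&(P[...,0]<.75)&(abs(P[...,1])<.3)&ok
    pl=box&(z>.006)&(z<.02)&(im.max(-1)<110)
    q=P[pl];r=cv2.minAreaRect((q[:,:2]*1000).astype(np.float32));print(n,'plate',len(q),r,np.median(q[:,2]))
    red=box&(hsv[...,1]>150)&((hsv[...,0]<8)|(hsv[...,0]>172))&(z>.03)&(z<.05)
    q=P[red];print('red',len(q),cv2.minAreaRect((q[:,:2]*1000).astype(np.float32)),np.median(q[:,2]))
    top=(box&(z>.15)&(z<.19)).astype(np.uint8)
    k,l,st,ce=cv2.connectedComponentsWithStats(top)
    for i in range(1,k):
        if st[i,4]>15:
            q=P[l==i];print('top',st[i],ce[i],np.median(q,0),cv2.minAreaRect((q[:,:2]*1000).astype(np.float32)))
    for lo,hi in((.165,.19),):
        q=P[box&(z>lo)&(z<hi)];print(len(q),np.histogram(q[:,2],12))
```

```text
top plate 3150 ((459.9611511230469, 8.15899658203125), (389.8350830078125, 594.5267333984375), 55.09414291381836) 0.012552389487786364
red 127 ((567.1710205078125, -182.07867431640625), (87.93978881835938, 29.381084442138672), 13.054610252380371) 0.03827214221194741
top [362 135  19  20  64] [368.3125  149.46875] [ 0.68974188 -0.13018408  0.1749697 ] ((702.8199462890625, -132.6686553955078), (78.12982177734375, 38.131107330322266), 43.987247467041016)
top [362 184  16  15 165] [369.56363636 190.76363636] [ 0.5619721  -0.13497383  0.17179699] ((563.1292724609375, -135.18414306640625), (40.510406494140625, 39.74794006347656), 16.287364959716797)
201 (array([10, 17, 43, 34, 41, 21, 14,  7,  3,  4,  3,  4]), array([0.16508381, 0.1671043 , 0.16912479, 0.17114527, 0.17316576,
       0.17518625, 0.17720674, 0.17922722, 0.18124771, 0.1832682 ,
       0.18528868, 0.18730917, 0.18932966]))
scene plate 1779 ((582.050048828125, -75.56393432617188), (261.4449768066406, 418.6739501953125), 22.929046630859375) 0.01223138266283108
red 126 ((566.648193359375, -185.07542419433594), (86.01043701171875, 26.66019058227539), 16.472469329833984) 0.03842733744413557
top [282 207  20  19 256] [291.58984375 216.0390625 ] [ 0.56862029 -0.14672921  0.17079295] ((562.7703857421875, -140.26918029785156), (41.55592346191406, 45.2170524597168), 16.11503791809082)
top [316 236  32  22 375] [331.43466667 246.888     ] [ 0.73873867 -0.17880079  0.16942461] ((729.6017456054688, -166.98565673828125), (79.20861053466797, 42.414485931396484), 41.7563362121582)
402 (array([32, 34, 53, 93, 50, 22, 21, 23, 14, 21, 18, 21]), array([0.16503642, 0.16711437, 0.16919231, 0.17127026, 0.17334821,
       0.17542615, 0.1775041 , 0.17958204, 0.18165999, 0.18373794,
       0.18581588, 0.18789383, 0.18997177]))
```

Run:
```python
from h import *
c=dict(np.load('top0.npz'));P=pts(c);K=c['camera_matrix'];T=c['world_from_camera'];im=c['image']
def cast(uv,z):
    d=np.array([(uv[0]-K[0,2])/K[0,0],-(uv[1]-K[1,2])/K[1,1],-1])@T[:3,:3].T
    return (T[:3,3]+d*(z-T[2,3])/d[2])[:2]*1000
g=im.max(-1).astype(int)
m=(g<105)&(P[...,2]<.02)&(P[...,2]>.006); m=cv2.morphologyEx(m.astype(np.uint8),cv2.MORPH_OPEN,np.ones((3,3)))
k,l,st,ce=cv2.connectedComponentsWithStats(m)
i=l[210,330];print(i,st[i])
ys,xs=np.where(l==i);q=np.array([cast(p,.012) for p in zip(xs,ys)],np.float32)
r=cv2.minAreaRect(q);print(r);print(cv2.boxPoints(r))
# corners after edge
cs=np.array(r[0])
big=cv2.resize(im[150:260,270:440],None,fx=4.5,fy=4.5,interpolation=cv2.INTER_CUBIC);cv2.imwrite('pics/crop1.png',big)
# bystander
for n,u,v in(('weight',370,227),('small',412,187),('brush handle',340,171),('brush head',316,175),('bigpr',372,150)):print(n,P[v,u])
```

```text
15 [ 294  184   98   53 2467]
((531.2337036132812, -51.573577880859375), (130.02981567382812, 338.11016845703125), 15.383484840393066)
[[ 423.70154    94.177536]
 [ 513.3948   -231.81877 ]
 [ 638.76587  -197.32469 ]
 [ 549.07263   128.67162 ]]
weight [ 0.45274431 -0.14292735  0.05589489]
small [ 0.58047398 -0.28527979  0.10923064]
brush handle [ 0.66149093 -0.04725488  0.01866356]
brush head [0.64881158 0.04017509 0.02172508]
bigpr [ 0.68919602 -0.14440822  0.20500242]
```

View pics/crop1.png

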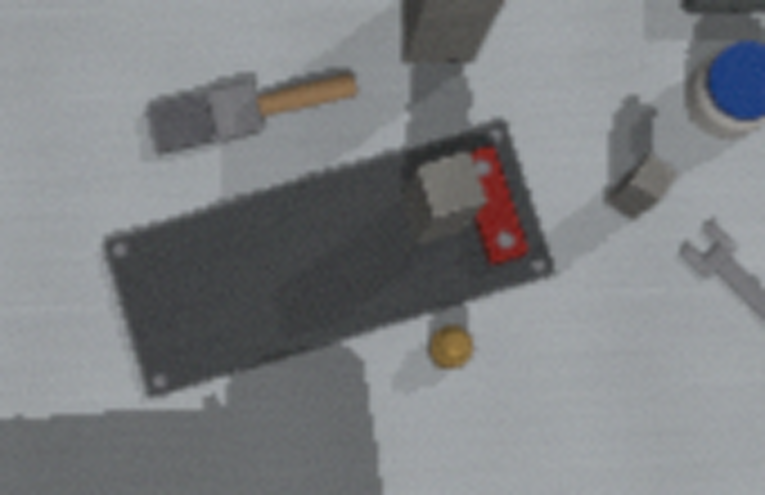

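```bash
cat >> h.py <<'E'
th=np.radians(15.7); PC=np.array([.5312,-.0516,0])
px=np.array([np.cos(th),np.sin(th),0]);py=np.array([-np.sin(th),np.cos(th),0]);pz=np.array([0,0,1.])
W=lambda x,y,z:PC+(px*x+py*y+pz*z)/1000   # plate mm -> world
def pose(tcp,el,sgn):   # tool x dir in plate yz plane: angle el from down towards +y
    a=np.radians(el);X=py*np.sin(a)-pz*np.cos(a);Z=sgn*px
    return np.asarray(tcp),R.from_matrix(np.stack([X,np.cross(Z,X),Z],1))
def rel(p,r,s=None):
    s=s or get_state();r0=R.from_quat(s['eef_rot'])
    return np.round(r0.inv().apply(p-s['ee_pos'])*1000,1),np.round((r0.inv()*r).as_rotvec(),4)
def show(s=None):
    s=s or get_state();r=R.from_quat(s['eef_rot']).as_matrix();d=(s['ee_pos']-PC)*1000
    print('t%.1f tcp plate mm'%s['clock'],np.round([d@px,d@py,d[2]],1),'X',np.round([r[:,0]@px,r[:,0]@py,r[2,0]],3),'Z',np.round([r[:,2]@px,r[:,2]@py,r[2,2]],3),'F plate',np.round([s['contact_force']@px,s['contact_force']@py,s['contact_force'][2]],1),'w %.1f'%(s['width']*1000),'j',np.round(s['joint_pos'],2))
E
python3 - <<'E'
from h import *
show()
print(R.from_quat(get_state()['eef_rot']).as_matrix())
g=W(8,-91,152)
a=np.radians(40);X=py*np.sin(a)-pz*np.cos(a)
for s in(1,-1):
    p,r=pose(g+X*(.010-.12),40,s);print(s,p,rel(p,r))
c=dict(np.load('top0.npz'));P=pts(c);print('oil',P[267,208],P[266,218])
E
```

```text
t0.1 tcp plate mm [-200.6  714.5  230.4] X [-0.001 -0.001 -1.   ] Z [-0.495 -0.869  0.002] F plate [-0.1 -0.1 -0.1] w 85.1 j [ 1.66  0.04  0.08 -0.   -1.62 -0.33]
[[-2.25986222e-04  9.70434883e-01 -2.41362978e-01]
 [-1.60032362e-03 -2.41363026e-01 -9.70433578e-01]
 [-9.99998694e-01  1.66954255e-04  1.60755458e-03]]
1 [ 0.58265942 -0.20510884  0.23626489] (array([ -4.7, 615. , 658.1]), array([-1.9887,  0.7251,  0.4223]))
-1 [ 0.58265942 -0.20510884  0.23626489] (array([ -4.7, 615. , 658.1]), array([ 1.0079,  0.3683, -0.6324]))
oil [0.33263112 0.38957198 0.17082417] [0.33412846 0.37308312 0.10849844]
```

move_arm(
  commands=[
    {"x": -50, "y": 10, "z": 10},
    {"x": -75, "y": 50, "z": 50},
    {"x": -75, "y": 85, "z": 90},
    {"x": -75, "y": 120, "z": 125},
    {"x": -75, "y": 155, "z": 160},
  ],
)

```text
schema error: expected keys x, y, z, ax, ay, az, grip
```

move_arm(
  commands=[
    {"x": 0, "y": 35, "z": 35},
    {"x": 0, "y": 70, "z": 70},
    {"x": 0, "y": 105, "z": 105},
    {"x": 0, "y": 140, "z": 140},
    {"x": 0, "y": 175, "z": 175},
  ],
)

```text
schema error: expected keys x, y, z, ax, ay, az, grip
```

Run:
```python
from h import *
show();g=W(8,-91,152)
a=np.radians(40);X=py*np.sin(a)-pz*np.cos(a)
p,r=pose(g+X*(.010-.12),40,-1);print(rel(p,r))
```

```text
t0.1 tcp plate mm [-200.6  714.5  230.4] X [-0.001 -0.001 -1.   ] Z [-0.495 -0.869  0.002] F plate [-0.1 -0.1 -0.1] w 85.1 j [ 1.66  0.04  0.08 -0.   -1.62 -0.33]
(array([ -4.7, 615. , 658.1]), array([ 1.0079,  0.3683, -0.6324]))
```

move_arm(
  commands=[
    {"x": -50, "y": 10, "z": 10, "ax": 0, "ay": 0, "az": 0, "grip": 85},
    {"x": -75, "y": 50, "z": 50, "ax": 0, "ay": 0, "az": 0, "grip": 85},
    {"x": -75, "y": 85, "z": 90, "ax": 0, "ay": 0, "az": 0, "grip": 85},
    {"x": -75, "y": 120, "z": 125, "ax": 0, "ay": 0, "az": 0, "grip": 85},
    {"x": -75, "y": 155, "z": 160, "ax": 0, "ay": 0, "az": 0, "grip": 85},
  ],
)

```text
clock: 0.6
ee_pos: [0.2498, 0.4, 0.3062]
eef_rot: [0.557, 0.436, -0.557, 0.436]
contact_force: [1.2, 0.9, 0.4]
width: 0.0849
```

move_arm(
  commands=[
    {"x": 0, "y": 35, "z": 35, "ax": 0.12, "ay": 0, "az": 0, "grip": 85},
    {"x": 0, "y": 70, "z": 70, "ax": 0.24, "ay": 0, "az": 0, "grip": 85},
    {"x": 0, "y": 105, "z": 105, "ax": 0.36, "ay": 0, "az": 0, "grip": 85},
    {"x": 0, "y": 140, "z": 140, "ax": 0.48, "ay": 0, "az": 0, "grip": 85},
    {"x": 0, "y": 175, "z": 175, "ax": 0.6, "ay": 0, "az": 0, "grip": 85},
  ],
)

```text
clock: 1.1
ee_pos: [0.3772, 0.1878, 0.3062]
eef_rot: [0.662, 0.25, -0.661, 0.25]
contact_force: [1.3, 0.7, -0.4]
width: 0.0853
```

Run:
```python
from h import *
show();g=W(8,-91,152)
a=np.radians(40);X=py*np.sin(a)-pz*np.cos(a)
p,r=pose(g+X*(.010-.12),40,-1);print(rel(p,r))
```

```text
t1.1 tcp plate mm [-83.4 272.1 306.2] X [ 0.     0.001 -1.   ] Z [-0.901 -0.434 -0.001] F plate [ 1.5  0.4 -0.4] w 85.3 j [ 0.95 -0.42 -0.17 -0.   -1.82 -0.22]
(array([ 69.8, 430.5, 105.9]), array([ 0.4305,  0.1562, -0.6858]))
```

move_arm(
  commands=[
    {"x": 0, "y": 45, "z": 15, "ax": 0.1, "ay": 0.02, "az": -0.07, "grip": 85},
    {"x": 0, "y": 90, "z": 30, "ax": 0.2, "ay": 0.04, "az": -0.14, "grip": 85},
    {"x": 0, "y": 135, "z": 45, "ax": 0.28, "ay": 0.06, "az": -0.2, "grip": 85},
    {"x": 0, "y": 180, "z": 60, "ax": 0.34, "ay": 0.08, "az": -0.3, "grip": 85},
    {"x": 0, "y": 225, "z": 75, "ax": 0.38, "ay": 0.1, "az": -0.4, "grip": 85},
  ],
)

```text
clock: 1.6
ee_pos: [0.4681, -0.0236, 0.3071]
eef_rot: [-0.666, -0.26, 0.699, 0.023]
contact_force: [1.9, 1.8, 1.4]
width: 0.0845
```

Run:
```python
from h import *
show();g=W(8,-91,152)
a=np.radians(40);X=py*np.sin(a)-pz*np.cos(a)
p,r=pose(g+X*(.010-.12),40,-1);print(rel(p,r))
```

```text
t1.6 tcp plate mm [-53.1  44.1 307.1] X [-0.005  0.394 -0.919] Z [-0.998 -0.066 -0.023] F plate [2.3 1.3 1.4] w 84.5 j [ 0.05 -0.13  0.15 -0.42 -1.92  0.16]
(array([-16.2, 220.7, -45.8]), array([ 0.0683,  0.0147, -0.293 ]))
```

move_arm(
  commands=[
    {"x": -20, "y": 45, "z": -12, "ax": 0.02, "ay": 0, "az": -0.06, "grip": 85},
    {"x": -38, "y": 88, "z": -24, "ax": 0.04, "ay": 0.01, "az": -0.12, "grip": 85},
    {"x": -57, "y": 132, "z": -36, "ax": 0.05, "ay": 0.01, "az": -0.18, "grip": 85},
    {"x": -75, "y": 175, "z": -44, "ax": 0.068, "ay": 0.015, "az": -0.24, "grip": 85},
    {"x": -50, "y": 205, "z": -46, "ax": 0.068, "ay": 0.015, "az": -0.293, "grip": 85},
  ],
)

```text
clock: 2.1
ee_pos: [0.5833, -0.2077, 0.2745]
eef_rot: [-0.627, -0.328, 0.691, 0.148]
contact_force: [1.0, 1.0, -0.3]
width: 0.0851
```

move_arm(
  commands=[
    {"x": 0, "y": 0, "z": 0, "ax": 0, "ay": 0, "az": 0, "grip": 85},
    {"x": 0, "y": 0, "z": 0, "ax": 0, "ay": 0, "az": 0, "grip": 85},
  ],
)

```text
clock: 2.3
ee_pos: [0.5815, -0.2034, 0.2704]
eef_rot: [-0.623, -0.329, 0.694, 0.149]
contact_force: [0.5, 0.5, 0.9]
width: 0.0849
```

Run:
```python
from h import *
show();g=W(8,-91,152)
a=np.radians(40);X=py*np.sin(a)-pz*np.cos(a)
p,r=pose(g+X*.010,40,-1);print(rel(p,r))
a=cam('top');b=cam('scene')
f=4
A=cv2.resize(a['image'][120:240,300:430],None,fx=f,fy=f);B=cv2.resize(b['image'][130:290,220:350],None,fx=3,fy=3)
B=cv2.resize(B,(390,480));cv2.imwrite('pics/v1.png',np.hstack([A[:480],B])[:, :800])
```

```text
t2.3 tcp plate mm [   7.3 -159.8  270.4] X [-0.005  0.642 -0.767] Z [-1.     0.     0.007] F plate [0.6 0.3 0.9] w 84.9 j [-0.37  0.49  0.76 -0.68 -2.19  0.34]
(array([145. ,  23.3,  -1.5]), array([-0.0042,  0.005 , -0.0008]))
```

View pics/v1.png

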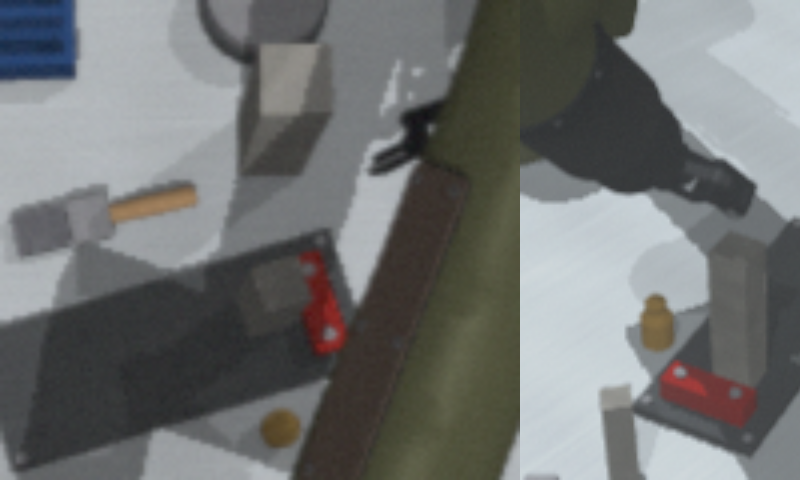

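The fingers sit above and behind the prism on the stop side, in line with it. The elbow is over the bench to the right, clear of the things on it. Now the approach.

move_arm(
  commands=[
    {"x": 10, "y": 20, "z": -1.5, "ax": -0.004, "ay": 0.005, "az": 0, "grip": 85},
    {"x": 40, "y": 23, "z": -1.5, "ax": -0.004, "ay": 0.005, "az": 0, "grip": 85},
    {"x": 70, "y": 23, "z": -1.5, "ax": -0.004, "ay": 0.005, "az": 0, "grip": 85},
    {"x": 95, "y": 23, "z": -1.5, "ax": -0.004, "ay": 0.005, "az": 0, "grip": 85},
    {"x": 95, "y": 23, "z": -1.5, "ax": -0.004, "ay": 0.005, "az": 0, "grip": 85},
  ],
)

```text
clock: 2.9
ee_pos: [0.5702, -0.1577, 0.1861]
eef_rot: [-0.626, -0.332, 0.69, 0.146]
contact_force: [0.5, -0.4, -0.4]
width: 0.0849
```

move_arm(
  commands=[
    {"x": 15, "y": 0, "z": 0, "ax": 0, "ay": 0, "az": 0, "grip": 85},
    {"x": 30, "y": 0, "z": 0, "ax": 0, "ay": 0, "az": 0, "grip": 85},
    {"x": 45, "y": 0, "z": 0, "ax": 0, "ay": 0, "az": 0, "grip": 70},
    {"x": 50, "y": 0, "z": 0, "ax": 0, "ay": 0, "az": 0, "grip": 62},
    {"x": 50, "y": 0, "z": 0, "ax": 0, "ay": 0, "az": 0, "grip": 60},
  ],
  force=20,
)

```text
clock: 3.4
ee_pos: [0.5628, -0.1298, 0.149]
eef_rot: [-0.628, -0.33, 0.69, 0.146]
contact_force: [-0.1, 0.3, 0.5]
width: 0.0603
```

Run:
```python
from h import *
show();g=W(8,-91,152)
a=np.radians(40);X=py*np.sin(a)-pz*np.cos(a)
p,r=pose(g+X*.010,40,-1);print(rel(p,r))
a=cam('top');b=cam('scene')
A=cv2.resize(a['image'][140:240,310:430],(480,400));B=cv2.resize(b['image'][190:290,240:340],(300,400)) 
B=cv2.resize(b['image'][190:290,250:330],(320,400))
cv2.imwrite('pics/v2.png',np.hstack([A,B]))
```

```text
t3.4 tcp plate mm [  9.3 -83.8 149. ] X [ 0.003  0.639 -0.77 ] Z [-1.    -0.002 -0.006] F plate [0.  0.3 0.5] w 60.3 j [-0.28  0.36  0.36 -0.62 -1.91  0.45]
(array([3.1, 3.6, 1.3]), array([ 0.0057, -0.0032, -0.0056]))
```

View pics/v2.png

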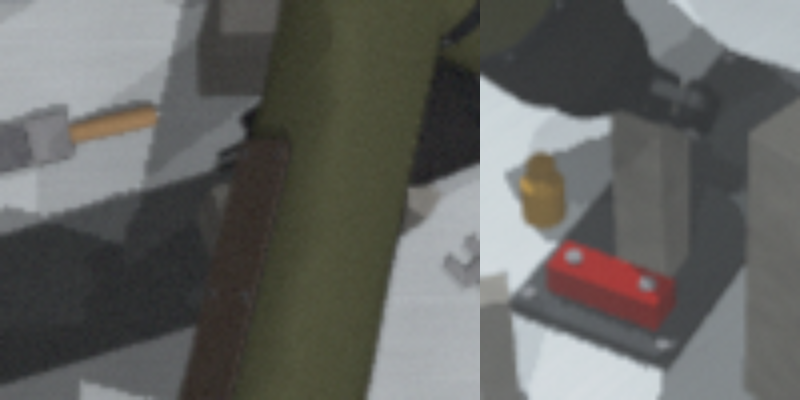

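The fingers straddle the prism head in both views, so I will centre them and close gently.

move_arm(
  commands=[
    {"x": 3, "y": 3, "z": 1, "ax": 0, "ay": 0, "az": 0, "grip": 55},
    {"x": 3, "y": 3, "z": 1, "ax": 0, "ay": 0, "az": 0, "grip": 50},
    {"x": 3, "y": 3, "z": 1, "ax": 0, "ay": 0, "az": 0, "grip": 45},
    {"x": 3, "y": 3, "z": 1, "ax": 0, "ay": 0, "az": 0, "grip": 43},
    {"x": 3, "y": 3, "z": 1, "ax": 0, "ay": 0, "az": 0, "grip": 43},
  ],
  force=20,
)

```text
clock: 4.0
ee_pos: [0.5616, -0.131, 0.1429]
eef_rot: [-0.627, -0.33, 0.69, 0.147]
contact_force: [-0.6, -0.9, 0.5]
width: 0.0431
```

move_arm(
  commands=[
    {"x": 0, "y": 0, "z": 0, "ax": 0, "ay": 0, "az": 0, "grip": 41},
    {"x": 0, "y": 0, "z": 0, "ax": 0, "ay": 0, "az": 0, "grip": 39},
    {"x": 0, "y": 0, "z": 0, "ax": 0, "ay": 0, "az": 0, "grip": 37},
    {"x": 0, "y": 0, "z": 0, "ax": 0, "ay": 0, "az": 0, "grip": 36},
    {"x": 0, "y": 0, "z": 0, "ax": 0, "ay": 0, "az": 0, "grip": 36},
  ],
  force=20,
)

```text
clock: 4.5
ee_pos: [0.5615, -0.1309, 0.143]
eef_rot: [-0.627, -0.33, 0.69, 0.147]
contact_force: [-2.5, -1.0, 2.3]
width: 0.0398
```

Run:
```python
from h import *
show()
s=get_state();r=R.from_quat(s['eef_rot'])
heel=W(8,-71,12)
hl=r.inv().apply(heel-s['ee_pos'])*1000;print('heel in tool',hl)
# rotation about +(-px): y->-z ; check axis in tool
ax=r.inv().apply(-px);print(ax)
for deg in(1.5,3,4.5,6,7.5):
    q=R.from_rotvec(ax*np.radians(deg));print(deg,np.round(hl-q.apply(hl),2),np.round(q.as_rotvec(),4))
```

```text
t4.5 tcp plate mm [  7.7 -84.5 143. ] X [ 0.002  0.64  -0.769] Z [-1.    -0.001 -0.004] F plate [-2.6 -0.3  2.3] w 39.8 j [-0.28  0.36  0.35 -0.62 -1.9   0.45]
heel in tool [109.36121277  73.42419966   0.21588973]
[-0.0020766  -0.00328899  0.99999244]
1.5 [ 1.96 -2.84 -0.01] [-0.0001 -0.0001  0.0262]
3 [ 3.99 -5.62 -0.01] [-0.0001 -0.0002  0.0524]
4.5 [ 6.1  -8.35 -0.01] [-0.0002 -0.0003  0.0785]
6 [  8.27 -11.03  -0.02] [-0.0002 -0.0003  0.1047]
7.5 [ 10.52 -13.65  -0.02] [-0.0003 -0.0004  0.1309]
```

move_arm(
  commands=[
    {"x": 2, "y": -2.8, "z": 0, "ax": 0, "ay": 0, "az": 0.0262, "grip": 36},
    {"x": 4, "y": -5.6, "z": 0, "ax": 0, "ay": 0, "az": 0.0524, "grip": 36},
    {"x": 6.1, "y": -8.35, "z": 0, "ax": 0, "ay": 0, "az": 0.0785, "grip": 36},
    {"x": 8.3, "y": -11, "z": 0, "ax": 0, "ay": 0, "az": 0.1047, "grip": 36},
    {"x": 10.5, "y": -13.65, "z": 0, "ax": 0, "ay": 0, "az": 0.1309, "grip": 36},
  ],
  force=20,
)

```text
clock: 5.0
ee_pos: [0.5569, -0.1137, 0.1433]
eef_rot: [-0.647, -0.288, 0.698, 0.101]
contact_force: [-2.5, -0.6, -1.5]
width: 0.0397
```

Run:
```python
from h import *
show();s=get_state();print(s['torque']);b=cam('scene')
cv2.imwrite('pics/v3.png',cv2.resize(b['image'][180:290,230:370],None,fx=4,fy=4))
```

```text
t5.0 tcp plate mm [  7.9 -66.7 143.3] X [ 0.003  0.532 -0.847] Z [-1.    -0.001 -0.004] F plate [-2.6  0.2 -1.5] w 39.7 j [-0.19  0.25  0.24 -0.51 -1.8   0.41]
[-2.27412696  0.19174378  0.35512952]
```

View pics/v3.png

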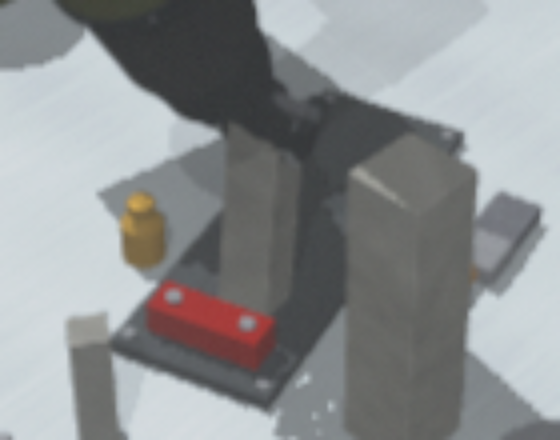

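The prism leans with its heel on the plate and its foot edge up behind, all clear. I will go on with the same arc.

move_arm(
  commands=[
    {"x": 2, "y": -2.8, "z": 0, "ax": 0, "ay": 0, "az": 0.0262, "grip": 36},
    {"x": 4, "y": -5.6, "z": 0, "ax": 0, "ay": 0, "az": 0.0524, "grip": 36},
    {"x": 6.1, "y": -8.35, "z": 0, "ax": 0, "ay": 0, "az": 0.0785, "grip": 36},
    {"x": 8.3, "y": -11, "z": 0, "ax": 0, "ay": 0, "az": 0.1047, "grip": 36},
    {"x": 10.5, "y": -13.65, "z": 0, "ax": 0, "ay": 0, "az": 0.1309, "grip": 36},
  ],
  force=20,
)

```text
clock: 5.55
ee_pos: [0.5524, -0.0971, 0.1417]
eef_rot: [-0.665, -0.245, 0.703, 0.055]
contact_force: [1.0, 0.9, -3.9]
width: 0.0396
```

move_arm(
  commands=[
    {"x": 2, "y": -2.8, "z": 0, "ax": 0, "ay": 0, "az": 0.0262, "grip": 36},
    {"x": 4, "y": -5.6, "z": 0, "ax": 0, "ay": 0, "az": 0.0524, "grip": 36},
    {"x": 6.1, "y": -8.35, "z": 0, "ax": 0, "ay": 0, "az": 0.0785, "grip": 36},
    {"x": 8.3, "y": -11, "z": 0, "ax": 0, "ay": 0, "az": 0.1047, "grip": 36},
    {"x": 10.5, "y": -13.65, "z": 0, "ax": 0, "ay": 0, "az": 0.1309, "grip": 36},
  ],
  force=20,
)

```text
clock: 6.05
ee_pos: [0.5476, -0.0813, 0.1379]
eef_rot: [-0.679, -0.201, 0.706, 0.009]
contact_force: [0.6, 0.3, -3.5]
width: 0.0394
```

```bash
cat >> h.py <<'E'
def chk(x0=7.9):
    show();s=get_state();r=R.from_quat(s['eef_rot']);m=r.as_matrix()
    X=m[:,0];el=np.degrees(np.arctan2(X@py,-X[2]));tilt=39.77-el
    h=s['ee_pos']+r.apply([.10936,.07342,.0002]);d=(h-PC)*1000
    print('tilt %.1f implied heel'%tilt,np.round([d@px,d@py,d[2]],1))
E
python3 -c "
from h import *
chk()"
```

```text
t6.0 tcp plate mm [  7.7 -33.  137.9] X [ 0.003  0.295 -0.955] Z [-1.    -0.001 -0.004] F plate [ 0.6  0.2 -3.5] w 39.4 j [ 0.01  0.06  0.01 -0.29 -1.6   0.27]
tilt 22.6 implied heel [  8.  -70.8  11.7]
```

move_arm(
  commands=[
    {"x": 2.2, "y": -2.8, "z": 0, "ax": 0, "ay": 0, "az": 0.0262, "grip": 36},
    {"x": 4.4, "y": -5.6, "z": 0, "ax": 0, "ay": 0, "az": 0.0524, "grip": 36},
    {"x": 6.6, "y": -8.35, "z": 0, "ax": 0, "ay": 0, "az": 0.0785, "grip": 36},
    {"x": 8.8, "y": -11, "z": 0, "ax": 0, "ay": 0, "az": 0.1047, "grip": 36},
    {"x": 11, "y": -13.65, "z": 0, "ax": 0, "ay": 0, "az": 0.1309, "grip": 36},
  ],
  force=20,
)

```text
clock: 6.55
ee_pos: [0.5433, -0.0656, 0.1317]
eef_rot: [-0.691, -0.156, 0.705, -0.038]
contact_force: [-1.1, 0.2, -3.1]
width: 0.0397
```

move_arm(
  commands=[
    {"x": 2, "y": -2.8, "z": 0, "ax": 0, "ay": 0, "az": 0.0262, "grip": 36},
    {"x": 4, "y": -5.6, "z": 0, "ax": 0, "ay": 0, "az": 0.0524, "grip": 36},
    {"x": 6.1, "y": -8.35, "z": 0, "ax": 0, "ay": 0, "az": 0.0785, "grip": 36},
    {"x": 8.3, "y": -11, "z": 0, "ax": 0, "ay": 0, "az": 0.1047, "grip": 36},
    {"x": 10.5, "y": -13.65, "z": 0, "ax": 0, "ay": 0, "az": 0.1309, "grip": 36},
  ],
  force=20,
)

```text
clock: 7.05
ee_pos: [0.5392, -0.0509, 0.1236]
eef_rot: [-0.7, -0.11, 0.701, -0.084]
contact_force: [-0.9, 0.7, -2.7]
width: 0.0397
```

move_arm(
  commands=[
    {"x": 2, "y": -2.8, "z": 0, "ax": 0, "ay": 0, "az": 0.0262, "grip": 36},
    {"x": 4, "y": -5.6, "z": 0, "ax": 0, "ay": 0, "az": 0.0524, "grip": 36},
    {"x": 6.1, "y": -8.35, "z": 0, "ax": 0, "ay": 0, "az": 0.0785, "grip": 36},
    {"x": 8.3, "y": -11, "z": 0, "ax": 0, "ay": 0, "az": 0.1047, "grip": 36},
    {"x": 10.5, "y": -13.65, "z": 0, "ax": 0, "ay": 0, "az": 0.1309, "grip": 36},
  ],
  force=20,
)

```text
clock: 7.55
ee_pos: [0.5355, -0.0374, 0.1136]
eef_rot: [0.706, 0.064, -0.694, 0.129]
contact_force: [-1.2, -0.6, -2.5]
width: 0.0392
```

Run:
```python
from h import *
chk();b=cam('scene')
cv2.imwrite('pics/v4.png',cv2.resize(b['image'][160:290,230:390],None,fx=4,fy=4))
```

```text
t7.5 tcp plate mm [  8.   12.5 113.6] X [ 0.004 -0.093 -0.996] Z [-1.    -0.001 -0.004] F plate [-1.3 -0.2 -2.5] w 39.2 j [ 0.37 -0.14 -0.34  0.09 -1.38 -0.11]
tilt 45.1 implied heel [  8.3 -70.7  11.5]
```

View pics/v4.png

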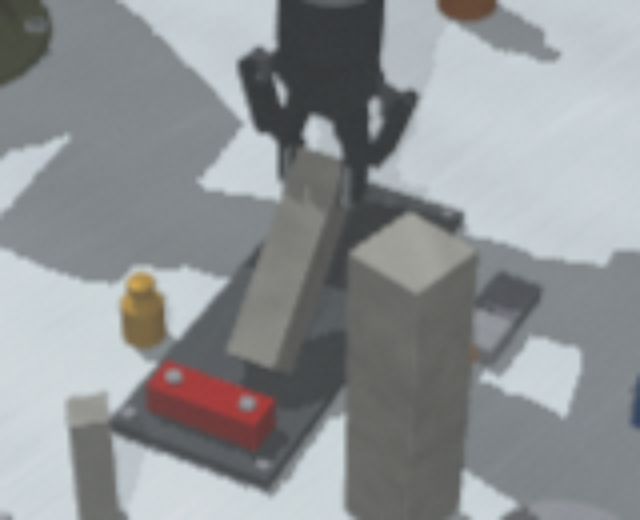

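The prism is at about 45°, with its heel on the plate, square, and held at the head. Continuing.

move_arm(
  commands=[
    {"x": 2, "y": -2.8, "z": 0, "ax": 0, "ay": 0, "az": 0.0262, "grip": 36},
    {"x": 4, "y": -5.6, "z": 0, "ax": 0, "ay": 0, "az": 0.0524, "grip": 36},
    {"x": 6.1, "y": -8.35, "z": 0, "ax": 0, "ay": 0, "az": 0.0785, "grip": 36},
    {"x": 8.3, "y": -11, "z": 0, "ax": 0, "ay": 0, "az": 0.1047, "grip": 36},
    {"x": 10.5, "y": -13.65, "z": 0, "ax": 0, "ay": 0, "az": 0.1309, "grip": 36},
  ],
  force=20,
)

```text
clock: 8.1
ee_pos: [0.5322, -0.0251, 0.1019]
eef_rot: [0.708, 0.018, -0.684, 0.174]
contact_force: [-0.5, 0.0, -0.4]
width: 0.0398
```

move_arm(
  commands=[
    {"x": 2, "y": -2.8, "z": 0, "ax": 0, "ay": 0, "az": 0.0262, "grip": 36},
    {"x": 4, "y": -5.6, "z": 0, "ax": 0, "ay": 0, "az": 0.0524, "grip": 36},
    {"x": 6.1, "y": -8.35, "z": 0, "ax": 0, "ay": 0, "az": 0.0785, "grip": 36},
    {"x": 8.3, "y": -11, "z": 0, "ax": 0, "ay": 0, "az": 0.1047, "grip": 36},
    {"x": 10.5, "y": -13.65, "z": 0, "ax": 0, "ay": 0, "az": 0.1309, "grip": 36},
  ],
  force=20,
)

```text
clock: 8.6
ee_pos: [0.5293, -0.0145, 0.0886]
eef_rot: [0.708, -0.028, -0.671, 0.219]
contact_force: [0.1, 3.1, -1.2]
width: 0.0399
```

move_arm(
  commands=[
    {"x": 2, "y": -2.8, "z": 0, "ax": 0, "ay": 0, "az": 0.0262, "grip": 36},
    {"x": 4, "y": -5.6, "z": 0, "ax": 0, "ay": 0, "az": 0.0524, "grip": 36},
    {"x": 6.1, "y": -8.35, "z": 0, "ax": 0, "ay": 0, "az": 0.0785, "grip": 36},
    {"x": 8.3, "y": -11, "z": 0, "ax": 0, "ay": 0, "az": 0.1047, "grip": 36},
    {"x": 10.5, "y": -13.65, "z": 0, "ax": 0, "ay": 0, "az": 0.1309, "grip": 36},
  ],
  force=20,
)

```text
clock: 9.1
ee_pos: [0.5268, -0.0058, 0.074]
eef_rot: [0.705, -0.074, -0.655, 0.262]
contact_force: [-0.8, 1.5, -0.7]
width: 0.0396
```

move_arm(
  commands=[
    {"x": 2, "y": -2.8, "z": 0, "ax": 0, "ay": 0, "az": 0.0262, "grip": 36},
    {"x": 4, "y": -5.6, "z": 0, "ax": 0, "ay": 0, "az": 0.0524, "grip": 36},
    {"x": 6.1, "y": -8.35, "z": 0, "ax": 0, "ay": 0, "az": 0.0785, "grip": 36},
    {"x": 8.3, "y": -11, "z": 0, "ax": 0, "ay": 0, "az": 0.1047, "grip": 36},
    {"x": 10.5, "y": -13.65, "z": 0, "ax": 0, "ay": 0, "az": 0.1309, "grip": 36},
  ],
  force=20,
)

```text
clock: 9.6
ee_pos: [0.5249, 0.0011, 0.0583]
eef_rot: [0.698, -0.12, -0.637, 0.304]
contact_force: [-0.0, 1.5, -1.9]
width: 0.0396
```

```bash
python3 -c "
from h import *
chk()"
```

```text
t9.6 tcp plate mm [ 8.2 52.4 58.3] X [ 0.004 -0.578 -0.816] Z [-1.    -0.001 -0.004] F plate [ 0.4  1.4 -1.9] w 39.6 j [ 0.72 -0.1  -0.68  0.57 -1.33 -0.68]
tilt 75.1 implied heel [  8.4 -70.7  11.6]
```

move_arm(
  commands=[
    {"x": 2, "y": -2.8, "z": 0, "ax": 0, "ay": 0, "az": 0.0262, "grip": 36},
    {"x": 4, "y": -5.6, "z": 0, "ax": 0, "ay": 0, "az": 0.0524, "grip": 36},
    {"x": 6.1, "y": -8.35, "z": 0, "ax": 0, "ay": 0, "az": 0.0785, "grip": 36},
    {"x": 8.3, "y": -11, "z": 0, "ax": 0, "ay": 0, "az": 0.1047, "grip": 36},
    {"x": 10.5, "y": -13.65, "z": 0, "ax": 0, "ay": 0, "az": 0.1309, "grip": 36},
  ],
  force=20,
)

```text
clock: 10.1
ee_pos: [0.5236, 0.006, 0.0419]
eef_rot: [0.689, -0.166, -0.615, 0.345]
contact_force: [0.1, 1.8, -1.8]
width: 0.0401
```

move_arm(
  commands=[
    {"x": 1.3, "y": -1.9, "z": 0, "ax": 0, "ay": 0, "az": 0.0175, "grip": 36},
    {"x": 2.6, "y": -3.8, "z": 0, "ax": 0, "ay": 0, "az": 0.0349, "grip": 36},
    {"x": 4, "y": -5.6, "z": 0, "ax": 0, "ay": 0, "az": 0.0524, "grip": 36},
    {"x": 5.3, "y": -7.4, "z": 0, "ax": 0, "ay": 0, "az": 0.0698, "grip": 36},
    {"x": 6.7, "y": -9.2, "z": 0, "ax": 0, "ay": 0, "az": 0.0873, "grip": 36},
  ],
  force=20,
)

```text
clock: 10.6
ee_pos: [0.523, 0.008, 0.0308]
eef_rot: [0.681, -0.196, -0.6, 0.372]
contact_force: [0.1, 0.6, -2.0]
width: 0.0397
```

Run:
```python
from h import *
chk();b=cam('scene');P=pts(b)
d=(P-PC)*1000;x,y,z=d@px,d@py,d[...,2]
m=(abs(x-8)<14)&(y>-72)&(y<60)&(z>35)&(z<75);print(m.sum())
for lo in range(-70,60,20):
    k=m&(y>lo)&(y<lo+20)
    if k.sum()>3:print(lo,k.sum(),np.round(np.median(z[k]),1))
```

```text
t10.6 tcp plate mm [ 8.2 59.6 30.8] X [ 0.003 -0.741 -0.672] Z [-1.    -0.001 -0.004] F plate [ 0.3  0.5 -2. ] w 39.7 j [ 0.8   0.03 -0.74  0.71 -1.37 -0.89]
tilt 87.6 implied heel [  8.2 -70.8  11.7]
274
-70 45 52.4
-50 43 53.9
-30 41 54.5
-10 44 54.9
10 34 55.9
30 38 56.7
50 17 57.5
```

move_arm(
  commands=[
    {"x": 0.6, "y": -0.9, "z": 0, "ax": 0, "ay": 0, "az": 0.0087, "grip": 36},
    {"x": 1.2, "y": -1.9, "z": 0, "ax": 0, "ay": 0, "az": 0.0175, "grip": 36},
    {"x": 1.9, "y": -2.8, "z": 0, "ax": 0, "ay": 0, "az": 0.0262, "grip": 36},
    {"x": 2.6, "y": -3.8, "z": 0, "ax": 0, "ay": 0, "az": 0.0349, "grip": 36},
    {"x": 3.3, "y": -4.7, "z": 0, "ax": 0, "ay": 0, "az": 0.0436, "grip": 36},
  ],
  force=20,
)

```text
clock: 11.15
ee_pos: [0.5228, 0.0085, 0.0256]
eef_rot: [0.677, -0.211, -0.592, 0.385]
contact_force: [-1.1, -1.6, 3.7]
width: 0.0398
```

Run:
```python
from h import *
chk();b=cam('scene');P=pts(b)
d=(P-PC)*1000;x,y,z=d@px,d@py,d[...,2]
m=(abs(x-8)<14)&(y>-72)&(y<60)&(z>35)&(z<75);print(m.sum(),np.polyfit(y[m],z[m],1))
```

```text
t11.2 tcp plate mm [ 8.2 60.1 25.6] X [ 0.003 -0.77  -0.639] Z [-1.    -0.001 -0.004] F plate [-1.5 -1.2  3.7] w 39.8 j [ 0.81  0.06 -0.75  0.74 -1.38 -0.92]
tilt 90.1 implied heel [  8.1 -70.9  12.3]
274 [2.10478300e-02 5.20687771e+01]
```

move_arm(
  commands=[
    {"x": 0.6, "y": -0.9, "z": 0, "ax": 0, "ay": 0, "az": 0.0087, "grip": 36},
    {"x": 0.6, "y": -0.9, "z": 0, "ax": 0, "ay": 0, "az": 0.0087, "grip": 36},
  ],
  force=20,
)

```text
clock: 11.4
ee_pos: [0.523, 0.0087, 0.0255]
eef_rot: [0.676, -0.214, -0.59, 0.387]
contact_force: [-0.8, -2.0, 5.2]
width: 0.0397
```

Run:
```python
from h import *
chk();print(get_state()['torque']);b=cam('scene');P=pts(b)
d=(P-PC)*1000;x,y,z=d@px,d@py,d[...,2]
m=(abs(x-8)<14)&(y>-68)&(y<50)&(z>40)&(z<65);print(m.sum(),np.polyfit(y[m],z[m],1))
m=(abs(x+50)<14)&(y>-100)&(y<100)&(z>0)&(z<25);print('plate',m.sum(),np.polyfit(y[m],z[m],1))
```

```text
t11.4 tcp plate mm [ 8.4 60.2 25.5] X [ 0.003 -0.776 -0.631] Z [-1.    -0.    -0.005] F plate [-1.3 -1.7  5.2] w 39.7 j [ 0.82  0.07 -0.75  0.74 -1.39 -0.93]
tilt 90.6 implied heel [  8.3 -70.9  13.4]
[ 0.41635337  0.85056149 -0.6188096 ]
233 [3.17691164e-03 5.23901186e+01]
plate 366 [-5.32385787e-04  1.21367888e+01]
```

The prism now lies flat (top slope 0.003, height 52.4 mm) with the head pressing on the plate. I will release it and back off along the tool axis.

move_arm(
  commands=[
    {"x": 0, "y": 0, "z": 0, "ax": 0, "ay": 0, "az": 0, "grip": 41},
    {"x": 0, "y": 0, "z": 0, "ax": 0, "ay": 0, "az": 0, "grip": 44},
    {"x": 0, "y": 0, "z": 0, "ax": 0, "ay": 0, "az": 0, "grip": 50},
    {"x": 0, "y": 0, "z": 0, "ax": 0, "ay": 0, "az": 0, "grip": 58},
    {"x": 0, "y": 0, "z": 0, "ax": 0, "ay": 0, "az": 0, "grip": 58},
  ],
)

```text
clock: 11.95
ee_pos: [0.5228, 0.0089, 0.0242]
eef_rot: [0.676, -0.213, -0.59, 0.387]
contact_force: [0.7, -0.6, 0.4]
width: 0.058
```

move_arm(
  commands=[
    {"x": -10, "y": 0, "z": 0, "ax": 0, "ay": 0, "az": 0, "grip": 58},
    {"x": -30, "y": 0, "z": 0, "ax": 0, "ay": 0, "az": 0, "grip": 58},
    {"x": -60, "y": 0, "z": 0, "ax": 0, "ay": 0, "az": 0, "grip": 58},
    {"x": -95, "y": 0, "z": 0, "ax": 0, "ay": 0, "az": 0, "grip": 40},
    {"x": -95, "y": 0, "z": 0, "ax": 0, "ay": 0, "az": 0, "grip": 10},
  ],
)

```text
clock: 12.45
ee_pos: [0.5039, 0.084, 0.088]
eef_rot: [0.679, -0.211, -0.588, 0.386]
contact_force: [-0.0, -0.2, 0.6]
width: 0.0302
```

Run:
```python
from h import *
show();b=cam('scene');P=pts(b)
d=(P-PC)*1000;x,y,z=d@px,d@py,d[...,2]
m=(x>-20)&(x<45)&(y>-100)&(y<110)&(z>46)&(z<58);print(m.sum(),np.polyfit(y[m],z[m],1),cv2.minAreaRect(np.stack([x[m],y[m]],1).astype(np.float32)))
cv2.imwrite('pics/v5.png',cv2.resize(b['image'][140:290,230:420],None,fx=4,fy=4))
p,r=pose(W(8,115,28),-20,-1);print(rel(p,r))
```

```text
t12.4 tcp plate mm [ 10.4 137.9  88. ] X [ 0.01  -0.772 -0.635] Z [-1.    -0.005 -0.01 ] F plate [-0.1 -0.2  0.6] w 30.2 j [ 0.96  0.04 -0.62  0.65 -1.56 -0.92]
476 [3.88363414e-03 5.19949558e+01] ((8.887124061584473, 6.15093994140625), (42.767127990722656, 166.0934600830078), 0.15002204477787018)
(array([ 53.3, -31.3,   1.8]), array([-0.0013, -0.0081, -0.5339]))
```

View pics/v5.png

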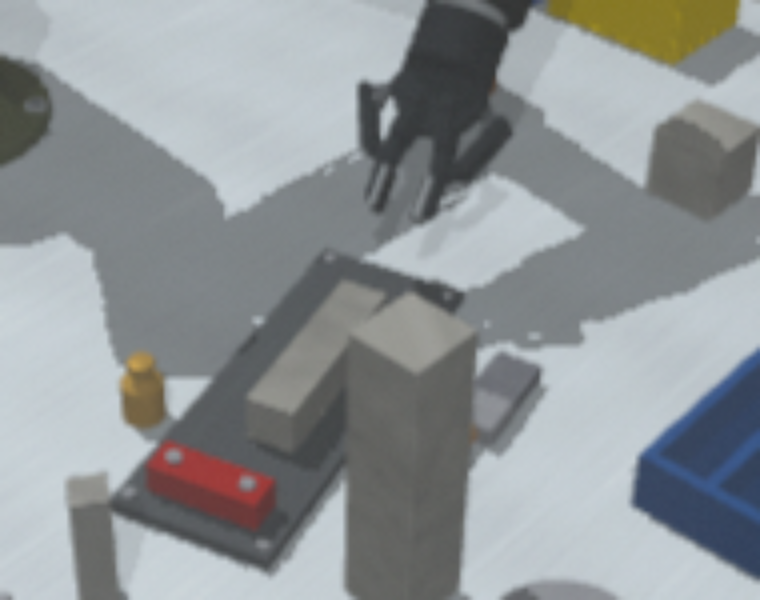

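The prism lies flat and square, from y ≈ -72 to +89, at x ≈ 9, with the gripper clear behind its head. Next I lower the nearly closed fingers behind the head and push.

move_arm(
  commands=[
    {"x": 5, "y": 0, "z": 1, "ax": 0, "ay": -0.004, "az": -0.13, "grip": 12},
    {"x": 12, "y": 0, "z": 1, "ax": 0, "ay": -0.004, "az": -0.26, "grip": 12},
    {"x": 25, "y": -10, "z": 1, "ax": -0.001, "ay": -0.008, "az": -0.4, "grip": 12},
    {"x": 40, "y": -25, "z": 1, "ax": -0.001, "ay": -0.008, "az": -0.534, "grip": 12},
    {"x": 53, "y": -32, "z": 1, "ax": -0.001, "ay": -0.008, "az": -0.534, "grip": 12},
  ],
)

```text
clock: 13.0
ee_pos: [0.5081, 0.0586, 0.0268]
eef_rot: [0.707, -0.027, -0.674, 0.213]
contact_force: [0.4, 0.5, 0.3]
width: 0.0115
```

move_arm(
  commands=[
    {"x": 0, "y": 0, "z": 0, "ax": 0, "ay": 0, "az": 0, "grip": 12},
    {"x": 0, "y": 0, "z": 0, "ax": 0, "ay": 0, "az": 0, "grip": 12},
  ],
)

```text
clock: 13.2
ee_pos: [0.5071, 0.0588, 0.0257]
eef_rot: [0.705, -0.029, -0.674, 0.217]
contact_force: [0.1, 0.6, 0.1]
width: 0.0121
```

Run:
```python
from h import *
show()
for yy in(105,100,60,50):
    p,r=pose(W(8.9,yy,28),-20,-1);print(yy,rel(p,r))
```

```text
t13.2 tcp plate mm [  6.7 112.8  25.7] X [-0.005 -0.345 -0.939] Z [-1.     0.003  0.004] F plate [0.2 0.5 0.1] w 12.1 j [ 0.73 -0.11 -0.6   0.33 -1.27 -0.58]
105 (array([ 0.6,  8.1, -2.2]), array([-0.0014,  0.0051, -0.0034]))
100 (array([ 2.3, 12.8, -2.2]), array([-0.0014,  0.0051, -0.0034]))
60 (array([16.1, 50.3, -2.4]), array([-0.0014,  0.0051, -0.0034]))
50 (array([19.5, 59.7, -2.4]), array([-0.0014,  0.0051, -0.0034]))
```

move_arm(
  commands=[
    {"x": 0.6, "y": 8, "z": -2.2, "ax": -0.001, "ay": 0.005, "az": -0.003, "grip": 12},
    {"x": 2.3, "y": 12.8, "z": -2.2, "ax": -0.001, "ay": 0.005, "az": -0.003, "grip": 12},
    {"x": 4, "y": 17.5, "z": -2.2, "ax": -0.001, "ay": 0.005, "az": -0.003, "grip": 12},
    {"x": 5.7, "y": 22.2, "z": -2.2, "ax": -0.001, "ay": 0.005, "az": -0.003, "grip": 12},
    {"x": 7.4, "y": 26.9, "z": -2.2, "ax": -0.001, "ay": 0.005, "az": -0.003, "grip": 12},
  ],
)

```text
clock: 13.7
ee_pos: [0.5176, 0.0335, 0.0287]
eef_rot: [0.708, -0.026, -0.672, 0.216]
contact_force: [-1.3, 4.4, 1.6]
width: 0.0119
```

move_arm(
  commands=[
    {"x": 1.4, "y": 3.75, "z": 0, "ax": 0, "ay": 0, "az": 0, "grip": 12},
    {"x": 2.7, "y": 7.5, "z": 0, "ax": 0, "ay": 0, "az": 0, "grip": 12},
    {"x": 4.1, "y": 11.3, "z": 0, "ax": 0, "ay": 0, "az": 0, "grip": 12},
    {"x": 5.5, "y": 15, "z": 0, "ax": 0, "ay": 0, "az": 0, "grip": 12},
    {"x": 5.5, "y": 15, "z": 0, "ax": 0, "ay": 0, "az": 0, "grip": 12},
  ],
)

```text
clock: 14.2
ee_pos: [0.5217, 0.0174, 0.0285]
eef_rot: [0.707, -0.026, -0.673, 0.216]
contact_force: [0.6, 1.6, 1.5]
width: 0.0121
```

```bash
cat >> h.py <<'E'
def prism():
    b=cam('scene');P=pts(b)
    d=(P-PC)*1000;x,y,z=d@px,d@py,d[...,2]
    m=(x>-20)&(x<45)&(y>-130)&(y<110)&(z>46)&(z<58)&(b['image'].max(-1)>90)
    print(m.sum(),cv2.minAreaRect(np.stack([x[m],y[m]],1).astype(np.float32)),'y rng',np.percentile(y[m],[1,99]))
    return b
E
python3 -c "
from h import *
show();prism()"
```

```text
t14.2 tcp plate mm [ 9.5 69.  28.5] X [ 0.002 -0.341 -0.94 ] Z [-1.     0.    -0.002] F plate [1.  1.4 1.5] w 12.1 j [ 0.64 -0.12 -0.6   0.35 -1.23 -0.5 ]
508 ((8.636209487915039, -17.913406372070312), (172.9276885986328, 42.58775329589844), 89.69487762451172) y rng [-103.78651826   65.59620969]
```

move_arm(
  commands=[
    {"x": 1, "y": 2.8, "z": 0, "ax": 0, "ay": 0, "az": 0, "grip": 12},
    {"x": 2, "y": 5.6, "z": 0, "ax": 0, "ay": 0, "az": 0, "grip": 12},
    {"x": 3, "y": 8.4, "z": 0, "ax": 0, "ay": 0, "az": 0, "grip": 12},
    {"x": 4, "y": 11.2, "z": 0, "ax": 0, "ay": 0, "az": 0, "grip": 12},
    {"x": 4.8, "y": 13.1, "z": 0, "ax": 0, "ay": 0, "az": 0, "grip": 12},
  ],
)

```text
clock: 14.75
ee_pos: [0.5252, 0.0041, 0.0282]
eef_rot: [0.707, -0.026, -0.673, 0.216]
contact_force: [-1.8, 4.7, 2.7]
width: 0.0117
```

move_arm(
  commands=[
    {"x": 0.3, "y": 0.9, "z": 0, "ax": 0, "ay": 0, "az": 0, "grip": 12},
    {"x": 0.7, "y": 1.9, "z": 0, "ax": 0, "ay": 0, "az": 0, "grip": 12},
  ],
)

```text
clock: 14.95
ee_pos: [0.5258, 0.0023, 0.0283]
eef_rot: [0.707, -0.026, -0.673, 0.216]
contact_force: [-0.7, 4.9, 1.7]
width: 0.0125
```

move_arm(
  commands=[
    {"x": 0.3, "y": 0.9, "z": 0, "ax": 0, "ay": 0, "az": 0, "grip": 12},
    {"x": 0.7, "y": 1.9, "z": 0, "ax": 0, "ay": 0, "az": 0, "grip": 12},
  ],
)

```text
clock: 15.15
ee_pos: [0.5263, 0.0005, 0.0283]
eef_rot: [0.707, -0.026, -0.673, 0.216]
contact_force: [-1.0, 4.8, 2.5]
width: 0.0119
```

move_arm(
  commands=[
    {"x": 0.3, "y": 0.9, "z": 0, "ax": 0, "ay": 0, "az": 0, "grip": 12},
    {"x": 0.7, "y": 1.9, "z": 0, "ax": 0, "ay": 0, "az": 0, "grip": 12},
  ],
)

```text
clock: 15.35
ee_pos: [0.5269, -0.0015, 0.0283]
eef_rot: [0.707, -0.026, -0.673, 0.216]
contact_force: [-1.6, 4.6, 2.6]
width: 0.0122
```

Still sliding at about 4.7 N, so no stop contact yet.

move_arm(
  commands=[
    {"x": 0.3, "y": 0.9, "z": 0, "ax": 0, "ay": 0, "az": 0, "grip": 12},
    {"x": 0.7, "y": 1.9, "z": 0, "ax": 0, "ay": 0, "az": 0, "grip": 12},
  ],
)

```text
clock: 15.55
ee_pos: [0.5274, -0.0035, 0.0282]
eef_rot: [0.707, -0.026, -0.673, 0.216]
contact_force: [-0.9, 5.0, 2.0]
width: 0.0119
```

Run:
```python
from h import *
show();b=prism()
cv2.imwrite('pics/v6.png',cv2.resize(b['image'][190:280,250:350],None,fx=6,fy=6,interpolation=cv2.INTER_CUBIC))
```

```text
t15.6 tcp plate mm [ 9.4 47.3 28.2] X [ 0.001 -0.341 -0.94 ] Z [-1.    -0.    -0.001] F plate [0.5 5.1 2. ] w 11.9 j [ 0.59 -0.12 -0.6   0.35 -1.22 -0.46]
528 ((9.241729736328125, -35.94718933105469), (41.46833419799805, 180.28506469726562), 0.2324407547712326) y rng [-124.43069448   43.53935664]
```

View pics/v6.png

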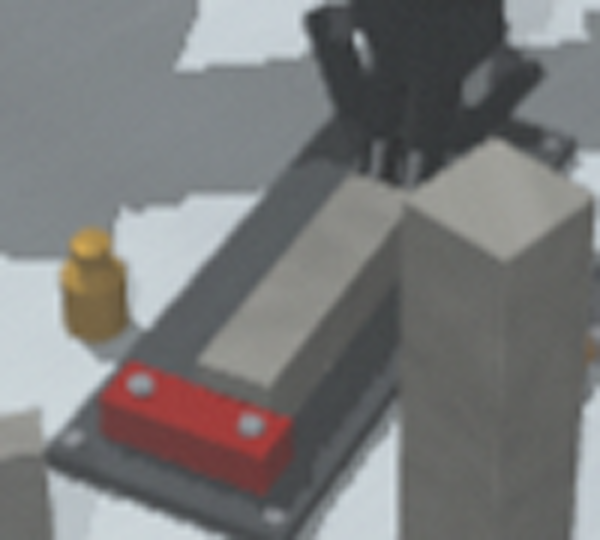

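The foot face is nearly at the stop, with the red block's back edge just in front of it and a few mm left at most. I will keep creeping until the force rises.

move_arm(
  commands=[
    {"x": 0.3, "y": 0.9, "z": 0, "ax": 0, "ay": 0, "az": 0, "grip": 12},
    {"x": 0.7, "y": 1.9, "z": 0, "ax": 0, "ay": 0, "az": 0, "grip": 12},
  ],
)

```text
clock: 15.8
ee_pos: [0.5279, -0.0041, 0.0282]
eef_rot: [0.707, -0.025, -0.673, 0.215]
contact_force: [-8.6, 16.2, 7.3]
width: 0.0118
```

move_arm(
  commands=[
    {"x": 0.3, "y": 0.9, "z": 0, "ax": 0, "ay": 0, "az": 0, "grip": 12},
    {"x": 0.7, "y": 1.9, "z": 0, "ax": 0, "ay": 0, "az": 0, "grip": 12},
  ],
)

```text
clock: 16.0
ee_pos: [0.5284, -0.0043, 0.0282]
eef_rot: [0.708, -0.024, -0.672, 0.215]
contact_force: [-15.7, 26.8, 10.3]
width: 0.0117
```

move_arm(
  commands=[
    {"x": 0.3, "y": 0.9, "z": 0, "ax": 0, "ay": 0, "az": 0, "grip": 12},
    {"x": 0.5, "y": 1.4, "z": 0, "ax": 0, "ay": 0, "az": 0, "grip": 12},
  ],
)

```text
clock: 16.2
ee_pos: [0.5288, -0.0043, 0.0282]
eef_rot: [0.708, -0.023, -0.672, 0.214]
contact_force: [-20.0, 30.9, 12.6]
width: 0.0121
```

Force has risen sharply, so the prism is seated on the stop. Backing off gently.

move_arm(
  commands=[
    {"x": -1.1, "y": -3, "z": 0, "ax": 0, "ay": 0, "az": 0, "grip": 12},
    {"x": -2.2, "y": -6, "z": 0, "ax": 0, "ay": 0, "az": 0, "grip": 12},
    {"x": -9, "y": -25, "z": 0, "ax": 0, "ay": 0, "az": 0, "grip": 12},
    {"x": -45, "y": -50, "z": 0, "ax": 0, "ay": 0, "az": 0, "grip": 12},
    {"x": -90, "y": -60, "z": 0, "ax": 0, "ay": 0, "az": 0, "grip": 12},
  ],
)

```text
clock: 16.7
ee_pos: [0.5029, 0.074, 0.0901]
eef_rot: [0.705, -0.028, -0.675, 0.218]
contact_force: [0.3, 0.5, 1.2]
width: 0.012
```

move_arm(
  commands=[
    {"x": -40, "y": -20, "z": 0, "ax": 0, "ay": 0, "az": 0, "grip": 12},
    {"x": -80, "y": -40, "z": 0, "ax": 0, "ay": 0, "az": 0, "grip": 12},
    {"x": -80, "y": -80, "z": 0, "ax": 0, "ay": 0, "az": 0, "grip": 12},
    {"x": -80, "y": -110, "z": 0, "ax": 0, "ay": 0, "az": 0, "grip": 12},
    {"x": -80, "y": -110, "z": 0, "ax": 0, "ay": 0, "az": 0, "grip": 12},
  ],
)

```text
clock: 17.2
ee_pos: [0.4685, 0.2018, 0.1277]
eef_rot: [0.706, -0.026, -0.674, 0.218]
contact_force: [0.1, -1.0, 0.1]
width: 0.0122
```

Run:
```python
from h import *
show();b=prism();a=cam('top')
P=pts(a);d=(P-PC)*1000;x,y,z=d@px,d@py,d[...,2]
m=(x>-20)&(x<45)&(y>-118)&(y<60)&(z>46)&(z<58);print('top',m.sum(),cv2.minAreaRect(np.stack([x[m],y[m]],1).astype(np.float32)))
A=cv2.resize(a['image'][150:250,280:420],(560,400),interpolation=cv2.INTER_CUBIC)
B=cv2.resize(b['image'][215:275,255:315],(240,240),interpolation=cv2.INTER_CUBIC)
o=np.zeros((400,800,3),np.uint8);o[:,:560]=A;o[:240,560:]=B;cv2.imwrite('pics/v7.png',o)
```

```text
t17.2 tcp plate mm [  8.2 260.9 127.7] X [-0.002 -0.344 -0.939] Z [-1.    -0.002  0.002] F plate [-0.2 -1.   0.1] w 12.2 j [ 0.99 -0.1  -0.37  0.26 -1.54 -0.75]
516 ((9.352184295654297, -45.177589416503906), (163.57171630859375, 41.505165100097656), 89.9228515625) y rng [-125.49283633   34.10487259]
top 463 ((11.8016357421875, -39.13794708251953), (157.74423217773438, 40.624794006347656), 89.37863159179688)
```

View pics/v7.png

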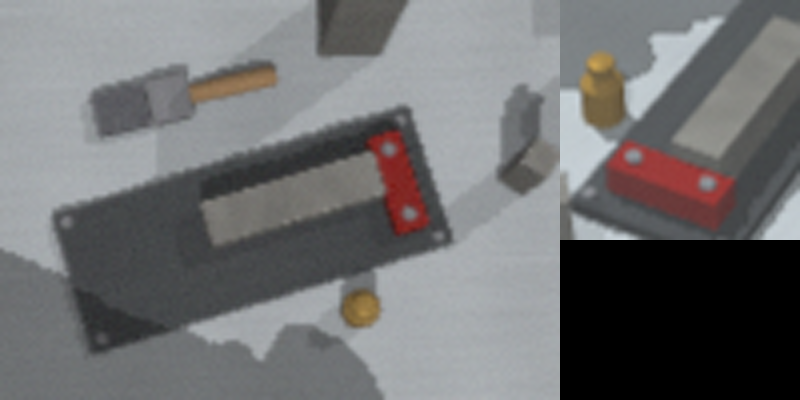

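The prism lies flat against the red stop in both views (top view, contact near (383,180)). It is square and near the centre line, the gripper is clear, and the brush and weight have not moved. Handing in.

```bash
python3 -c "
from bench import *
print(hand_in())"
```

```text
the job is handed in; nothing more can be done
None
```

The prism is tipped over and lying flat on the plate with its foot end against the red stop; I handed the job in at about 17 s of the 67 s allowed.

- **Tipping:** I held the sides of its head lightly between the fingertips (20 N). I turned it about its heel edge at about 15°/s, slowing at the end. At no point did the force readings show its full weight on the gripper. It touched down in contact, with no drop, and I only released it once its top measured flat.
- **Pushing:** I pushed on the head face with nearly closed fingertips. Sliding took about 5 N, and at the stop the force rose to about 37–39 N. Then I backed away.
- **Method:** I used a light two-finger hold while tipping, rather than a single finger in front of the head. The prism was pivoted on its heel throughout and not lifted.
- **Last checks:** The prism is square to the stop within about 0.6° and about 10 mm off the plate's centre line, roughly as it stood at first. No gap is visible in the camera views, the gripper is clear, and the nearby brush, weight and look-alikes look unmoved. I did not re-check the things farther off (oil bottle, wrench, jar, cube), but the arm kept clear of them.
- **Disagreement:** The two cameras differ by about 6 mm on the prism's position along the plate. I take this to be calibration and edge noise, so the force rise at the stop is the better evidence that it is flush.

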